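Feel along the inlaid bars of an engraved plate

TASK

Check the inlay by touch: with closed fingertips, lightly touch each raised bar of the wavy row in turn, from the red bar along the brass ones to the blue one, without touching the dark plate beside them and without pushing the sprung plate down to its stop. Finish with the fingertips still resting lightly on the blue bar alone: the program ends while holding that touch. Nothing is grasped; leave the tub, bottle and loupe undisturbed.

Things in the scene. Friction and masses are not known exactly. Their poses are not given: they have to be found in the camera images.
- stand: Fixed oak base board of the sprung engraving stand, 270 x 205 x 18 mm thick, lying on the bench; it stands at any place and yaw. Origin on the bench surface, below the middle of the dark steel plate. x runs along the plate's length, from the red end to the blue end; +y points to the bare strip of board where the three loose things stand. The board runs from -135 to 135 mm in x and from -62 to 143 mm in y.
- bed (a joint): How far (m) the sprung bed with plate and bars is pushed down: 0 at rest, hard stop at 0.015. It moves straight down only. It begins to yield at about 1 N and then needs 0.5 N per mm (about 8.5 N at the stop); it springs back when released.
- plate: Dark steel plate, 230 x 94 x 6 mm, carried on a thin aluminium bed on four springs; origin at the centre of its underside, axes as the stand's. At rest its top is 46 mm above the bench.
- bar1: Raised inlay bar number 1 of the wavy row, red (the first): 28 mm long (its x, along the row), 10 mm wide, standing 7 mm proud of the plate; origin at the centre of its top, 53 mm above the bench at rest. Neighbours' centres are 36 mm apart, with gaps of about 8 mm.
- bar2: Raised inlay bar number 2 of the wavy row, brass: 28 mm long (its x, along the row), 10 mm wide, standing 7 mm proud of the plate; origin at the centre of its top, 53 mm above the bench at rest. Neighbours' centres are 36 mm apart, with gaps of about 8 mm.
- bar3: Raised inlay bar number 3 of the wavy row, brass: 28 mm long (its x, along the row), 10 mm wide, standing 7 mm proud of the plate; origin at the centre of its top, 53 mm above the bench at rest. Neighbours' centres are 36 mm apart, with gaps of about 8 mm.
- bar4: Raised inlay bar number 4 of the wavy row, brass: 28 mm long (its x, along the row), 10 mm wide, standing 7 mm proud of the plate; origin at the centre of its top, 53 mm above the bench at rest. Neighbours' centres are 36 mm apart, with gaps of about 8 mm.
- bar5: Raised inlay bar number 5 of the wavy row, brass: 28 mm long (its x, along the row), 10 mm wide, standing 7 mm proud of the plate; origin at the centre of its top, 53 mm above the bench at rest. Neighbours' centres are 36 mm apart, with gaps of about 8 mm.
- bar6: Raised inlay bar number 6 of the wavy row, blue (the last): 28 mm long (its x, along the row), 10 mm wide, standing 7 mm proud of the plate; origin at the centre of its top, 53 mm above the bench at rest. Neighbours' centres are 36 mm apart, with gaps of about 8 mm.
- tub: Small open red plastic tub, 40 mm across the rim, 32 mm high, loose on the board's bare strip; origin at the centre of its underside, z up.
- oil: Small amber glass oil bottle with black cap, 28 mm diameter, 62 mm high, loose on the board's bare strip; origin at the centre of its underside, z up.
- loupe: Black waisted eye loupe, 34 mm diameter, 32 mm high, loose on the board's bare strip; origin at the centre of its underside, z up.
There are look-alikes about, which are no part of the job. Several things have the shape of the oil; the one meant has the colours described above. Several things have the shape of the tub; the one meant has the colours described above.

How it is judged:
By the outcome, as a careful person would: the job done as asked, in the order asked, and still so for the second after the job is handed in, while the arm keeps its last pose, push and grip.
It also fails if it takes over 38 s, if anything falls off the work surface, if the arm or the gripper's body presses on something with over 40 N, if the wrist force passes 120 N, or if a joint passes its speed limit or range.

ROBOT

A 7-joint arm with a two-finger parallel gripper is mounted at the origin on the work surface. World frame = base frame: x ahead of the robot, y to its left, z up, the work surface at z = 0. Lengths are in m, angles in rad, forces in N, time in s.
With the tool pointing down it reaches from about 0.4 to 0.85 m from the base axis. Payload 10.4 kg.
Tool frame: the origin (TCP) lies on the front face of the gripper's body, between the roots of the fingers; the fingertips stand 70 mm ahead of it and the grasp point (between the pads) lies 51 mm ahead of it (grasp_offset is the distance from the TCP to the grasp point, in m); z points along the fingers, y is the direction in which the jaws open and shut (so a half turn about z gives the same grasp; the last joint's range is limited). The gripper opens to 87 mm and grips with 3 to 60 N. Pads are 19 mm wide; open, the fingers measure 117 mm over their backs; the gripper's body (75 mm by 190 mm) begins 51 mm behind the grasp point.
Start: joints at [1.26, 0.332, -0.065, 1.46, 0.022, 1.35, -0.088], TCP at [0.177, -0.599, 0.292] pointing down, gripper open.
Joint ranges: [-2.6, 2.6], [-0.5, 2.12], [-1.47, 1.34], [0.16, 2.42], [-1.27, 4.41], [0.06, 2.06], [-2.6, 2.6]. Speed limits (rad/s): [2.22, 2.22, 2.79, 2.79, 3.14, 3.14, 3.14].

INTERFACE

Orientations are given as a unit quaternion [x, y, z, w].
In Python, from bench import * gives the robot as it stands. The module is installed in compiled form; this text tells all that it offers.
- The arm moves only by the tool arm_command, never from a script. Its argument "commands" is a list of rows, each a list of 3 entries, a list of its own where there are three numbers: the opening in per cent of the stroke, from 0 (shut) to 100 (fully open), then the shift along the tool's x, y, z in m, then the turn, a rotation vector about the tool's x, y, z in rad. A call has exactly 10 rows; each row is the pose to reach, as a shift and turn from the pose commanded when the call began, along the tool's axes at that moment; what a row does not reach only later rows make up. A row lasts 1/12 s, in which the tool goes at most 41.7 mm and 7.16 degrees, less where a joint would pass 70% of its speed; a pose out of reach is approached as far as the arm can. A call with a gripper value outside its range is refused whole. The fingers move at their own pace and stop on an object; "squeeze" is the grip in N (left out, the last holds). Time passes only in rows, so rows that repeat a pose let the fingers close, or fill a call up. It gives the time, the measured TCP pose, the force and the opening at its end, in the units of the state.
- read_state(): the state, without advancing time (a new reading comes with each control period).
- camera(name): name is "scene" or "top" or "wrist"; returns a dict with "pixels" (384x512x3 uint8, red, green, blue), "fx", "fy", "cx", "cy" (pixels), "rvec" (rotation vector, rad) and "tvec" (3), from world to camera coordinates, as OpenCV has them; the wrist camera has in their place "mount" (4x4, takes a point from camera to tool coordinates, whose origin is the TCP and whose axes are the flange's). Camera axes: x right, y down, z forward; pixel columns grow to the right and rows downward; lengths in m; the calibration is good to about 2 mm. A picture is of the moment at which its call begins: read the wrist's pose just before it. There is no depth.
- close_job(): hands the job in, once; it reports no verdict.
The state is a dict: "time": time; "joint_positions": joint angles; "joint_vel": joint speeds; "joint_torque": joint torques, N m; "ee_pos": TCP position; "eef_rot": TCP orientation; "ft_force": force on the tool from outside, world axes, zero at the start; "torque": the same for the moment, N m; "width": finger opening in m.
Only numpy, scipy, OpenCV 4.12 (cv2) and the standard library are available. Lean on these libraries where they do the work, as an engineer would, in place of code of your own. Each camera call takes 0.05 s, during which the arm holds its last target.

## Working session

There is one attempt and no reset: what is moved stays moved. The work goes in short steps, Python scripts to look and compute and a tool call to move; the robot and the scene stay as the last step left them, time stands still between calls to the robot, and variables do not carry over. Pictures are saved under pics/ and viewed, and the job is handed in when it is done.

Besides the shell and the picture viewer there is one more tool, called after ">>>" in YAML: its name, and indented under it one key for each argument. arm_command: Moves the arm, as the interface text tells. Its arguments: {"type":"object","properties":{"commands":{"type":"array","items":{"type":"array"}},"squeeze":{"type":"number"}},"required":["commands"]}

```bash
mkdir -p pics
python3 - <<'E'
from bench import *
import cv2,numpy as np
s=read_state();print(s)
for n in("scene","top"):
    c=camera(n);cv2.imwrite(f"pics/{n}0.png",c["pixels"][:,:,::-1]);np.savez(f"{n}0.npz",**c)
    print(n,{k:c[k] for k in c if k!="pixels"})
E
```

```text
{'time': 0.0, 'joint_positions': array([ 1.26039102,  0.3328806 , -0.06469421,  1.46093239,  0.02164493,
        1.34987078, -0.08849509]), 'joint_vel': array([-2.50799196e-04,  8.22184308e-04,  8.47337083e-04,  4.78127923e-04,
        7.66932365e-05, -1.60627709e-03,  1.44162746e-03]), 'joint_torque': array([-1.99598844e-04, -6.23263407e+01,  2.44097837e-02, -3.89893770e+01,
       -6.13349047e-02,  3.97531979e-02,  1.39994549e-04]), 'ee_pos': array([ 0.17731143, -0.59903312,  0.29145267]), 'eef_rot': array([ 9.89661468e-01,  1.43421379e-01, -1.53479170e-04, -6.80169749e-04]), 'ft_force': array([ 0.39955072, -0.1776382 , -0.44597955]), 'torque': array([ 0.05623861, -0.02277303, -0.00396407]), 'width': 0.08715041477001503}
scene {'fx': 478.1781592751755, 'fy': 478.1781592751755, 'cx': 258.02094475150733, 'cy': 193.31014908170735, 'rvec': array([ 1.80058227,  1.54239324, -0.73706651]), 'tvec': array([-0.14227043, -0.36032131,  1.58441339])}
top {'fx': 478.4944851924049, 'fy': 478.4944851924049, 'cx': 268.4943645662893, 'cy': 196.51966357408378, 'rvec': array([ 2.10736251, -2.12892807,  0.1901624 ]), 'tvec': array([0.07763245, 0.6293755 , 0.9579076 ])}
```

View pics/top0.png

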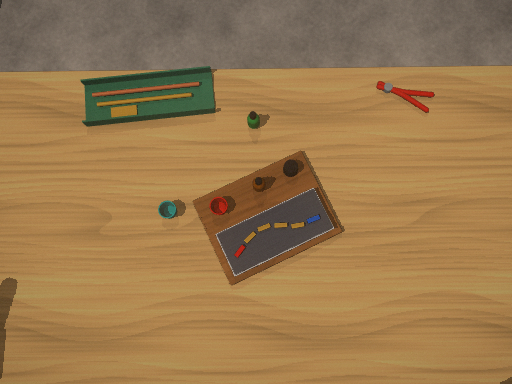

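View pics/scene0.png

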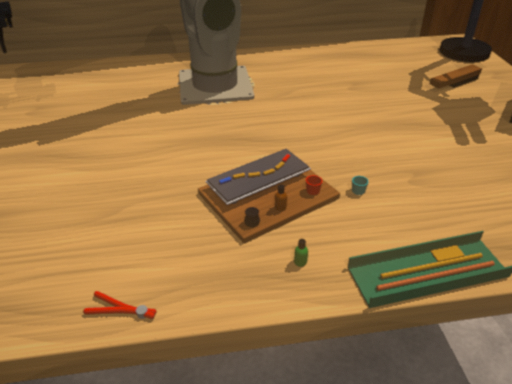

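The top view shows the bars at red (240,250), brass (250,238), (264,228), (281,225), (298,225) and blue (314,218). The red tub is at (220,206), the amber bottle at (259,184) and the loupe at (291,168). The look-alikes, a teal tub at (168,210) and a green bottle at (253,120), stand off the board. Next I'll measure the bars and confirm with a crop.

```bash
cat > h.py <<'E'
import numpy as np,cv2
from scipy.spatial.transform import Rotation as R
def bp(uv,K,Rwc,t,z):
    # Rwc: camera->world rot, t: cam pos in world
    uv=np.atleast_2d(np.float64(uv));d=np.c_[(uv[:,0]-K[2])/K[0],(uv[:,1]-K[3])/K[1],np.ones(len(uv))]@Rwc.T
    return t+d*((z-t[2])/d[:,2])[:,None]
def campose(c,s=None):
    K=[float(c[k]) for k in("fx","fy","cx","cy")]
    if "rvec" in c:
        Rm=R.from_rotvec(c["rvec"]).as_matrix();return K,Rm.T,-Rm.T@c["tvec"]
    M=np.array(c["mount"]);T=R.from_quat(s["eef_rot"]).as_matrix()
    return K,T@M[:3,:3],T@M[:3,3]+s["ee_pos"]
def bars(px,K,Rw,t,plate_mask=None,amin=20):
    hsv=cv2.cvtColor(px,cv2.COLOR_RGB2HSV);H,S,V=cv2.split(hsv);out=[]
    for nm,m in(("red",((H<6)|(H>174))&(S>170)&(V>90)),("brass",(H>14)&(H<28)&(S>130)&(V>110)),("blue",(H>105)&(H<130)&(S>130)&(V>80))):
        n,l,st,ce=cv2.connectedComponentsWithStats(m.astype(np.uint8))
        for i in range(1,n):
            if st[i,4]<amin: continue
            ys,xs=np.where(l==i);r=cv2.minAreaRect(np.c_[xs,ys].astype(np.float32))
            w=bp(cv2.boxPoints(r),K,Rw,t,.053);wc=bp([ce[i]],K,Rw,t,.053)[0]
            e1=w[1]-w[0];e2=w[2]-w[1];a,b=np.linalg.norm(e1),np.linalg.norm(e2)
            e=e1 if a>b else e2
            out.append((nm,ce[i].round(1),st[i,4],wc[:2].round(4),w.mean(0)[:2].round(4),round(max(a,b)*1e3,1),round(min(a,b)*1e3,1),round(np.degrees(np.arctan2(e[1],e[0]))%180,1)))
    return out
E
python3 - <<'E'
from h import *
c=dict(np.load("top0.npz"));p=campose(c);print(p[2])
for b in bars(c["pixels"],*p): print(*b)
cv2.imwrite("pics/topcrop.png",cv2.resize(c["pixels"][140:295,180:355,::-1],None,fx=4,fy=3.8,interpolation=cv2.INTER_CUBIC))
E
```

```text
[0.43928315 0.06251793 1.05964575]
red [380.4  85.1] 50 [ 0.8823 -0.1813] [ 0.8828 -0.1815] 17.4 15.1 164.0
red [412.6  96.2] 353 [ 0.8549 -0.2513] [ 0.8479 -0.2475] 93.5 46.8 81.4
red [219.8 205.6] 175 [0.6129 0.1756] [0.6132 0.1783] 36.9 36.5 0.8
red [239.3 250.7] 61 [0.5165 0.1336] [0.5167 0.1336] 27.1 9.3 142.9
brass [261.1 232.9] 138990 [0.5533 0.0875] [0.5927 0.1024] 1155.4 686.7 89.2
brass [143.5  99. ] 354 [0.8564 0.3487] [0.8566 0.3475] 211.2 9.1 95.6
brass [123.5 110.7] 253 [0.8295 0.3921] [0.8293 0.392 ] 57.9 23.2 96.0
brass [263.4 227. ] 55 [0.5659 0.0827] [0.5658 0.0826] 26.7 8.7 111.4
brass [279.9 224.7] 55 [0.5704 0.0478] [0.5698 0.0475] 25.4 8.5 89.4
brass [297.2 224.8] 58 [0.5699 0.011 ] [0.5698 0.0112] 26.6 9.3 99.8
brass [249.5 237. ] 54 [0.545  0.1121] [0.545  0.1121] 25.3 7.5 134.7
blue [313.  218.6] 54 [ 0.5827 -0.0226] [ 0.5828 -0.0228] 26.2 8.7 111.3
```

View pics/topcrop.png

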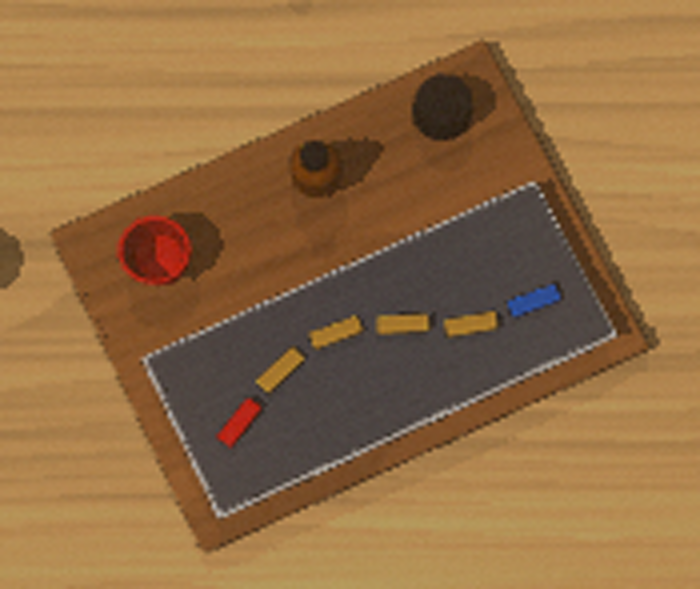

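```bash
cat >> h.py <<'E'
def goto(s,pos,yawdeg,pos0=None,rot0=None):
    """shift, rotvec in tool axes to reach TCP pos with tool x at yaw, z down"""
    R0=R.from_quat(s["eef_rot"] if rot0 is None else rot0);a=np.radians(yawdeg)
    Rt=R.from_matrix(np.array([[np.cos(a),np.sin(a),0],[np.sin(a),-np.cos(a),0],[0,0,-1]]))
    p0=np.array(s["ee_pos"] if pos0 is None else pos0)
    return R0.inv().apply(np.array(pos)-p0).round(4),(R0.inv()*Rt).as_rotvec().round(4)
E
python3 - <<'E'
from h import *; from bench import *
s=read_state();print(goto(s,[.52,.06,.30],105))
E
```

```text
(array([ 0.5156, -0.5347, -0.0078]), array([-1.1000e-03, -1.0000e-03, -1.5448e+00]))
```

>>> arm_command:
  commands:
    - [0, [0.515, -0.535, -0.008], [0, 0, -1.545]]
    - [0, [0.515, -0.535, -0.008], [0, 0, -1.545]]
    - [0, [0.515, -0.535, -0.008], [0, 0, -1.545]]
    - [0, [0.515, -0.535, -0.008], [0, 0, -1.545]]
    - [0, [0.515, -0.535, -0.008], [0, 0, -1.545]]
    - [0, [0.515, -0.535, -0.008], [0, 0, -1.545]]
    - [0, [0.515, -0.535, -0.008], [0, 0, -1.545]]
    - [0, [0.515, -0.535, -0.008], [0, 0, -1.545]]
    - [0, [0.515, -0.535, -0.008], [0, 0, -1.545]]
    - [0, [0.515, -0.535, -0.008], [0, 0, -1.545]]
  squeeze: 10

```text
time: 0.93
ee_pos: [0.3695, -0.2275, 0.2967]
eef_rot: [0.717, 0.697, -0.0, 0.0]
ft_force: [0.9, 0.1, -0.3]
width: 0.0284
```

Run:
```python
from h import *; from bench import *
s=read_state();print(s["time"],s["ee_pos"],s["width"],s["joint_positions"].round(2),goto(s,[.52,.06,.30],105))
```

```text
0.9333 [ 0.36953941 -0.22747638  0.29666895] 0.028445133374473634 [ 0.94 -0.08 -0.47  1.9  -0.04  1.31  0.46] (array([ 0.2914,  0.1426, -0.0035]), array([-0.0003,  0.0005, -0.2889]))
```

>>> arm_command:
  commands:
    - [0, [0.29, 0.14, -0.003], [0, 0, -0.29]]
    - [0, [0.29, 0.14, -0.003], [0, 0, -0.29]]
    - [0, [0.29, 0.14, -0.003], [0, 0, -0.29]]
    - [0, [0.29, 0.14, -0.003], [0, 0, -0.29]]
    - [0, [0.29, 0.14, -0.003], [0, 0, -0.29]]
    - [0, [0.29, 0.14, -0.003], [0, 0, -0.29]]
    - [0, [0.29, 0.14, -0.003], [0, 0, -0.29]]
    - [0, [0.29, 0.14, -0.003], [0, 0, -0.29]]
    - [0, [0.29, 0.14, -0.003], [0, 0, -0.29]]
    - [0, [0.29, 0.14, -0.003], [0, 0, -0.29]]

```text
time: 1.77
ee_pos: [0.5188, 0.0575, 0.2992]
eef_rot: [0.609, 0.793, 0.0, -0.001]
ft_force: [-0.8, -1.1, -1.0]
width: 0.0003
```

Run:
```python
from h import *; from bench import *
s=read_state();print(s["time"],s["ee_pos"],s["eef_rot"],s["width"],s["joint_vel"].round(3),s["ft_force"])
c=camera("wrist");p=campose(c,s);print(c["mount"],p[0])
np.savez("w1.npz",**c,**{"s_"+k:v for k,v in s.items()})
cv2.imwrite("pics/w1.png",c["pixels"][:,:,::-1])
for b in bars(c["pixels"],*p,amin=150): print(*b)
```

```text
1.7667 [0.51876743 0.05754883 0.29920548] [ 6.09188463e-01  7.93025074e-01  1.11612603e-04 -7.97606947e-04] 0.0003084198800723175 [ 0.041 -0.03   0.043  0.025 -0.003  0.004  0.023] [-0.83663672 -1.12111237 -1.014299  ]
[[-7.27595513e-05 -9.56763893e-01 -2.90865688e-01  8.10845626e-02]
 [ 9.99999907e-01 -1.92969945e-04  3.84600646e-04 -3.16056679e-04]
 [-4.24100347e-04 -2.90865633e-01  9.56763818e-01 -9.34473096e-02]
 [ 0.00000000e+00  0.00000000e+00  0.00000000e+00  1.00000000e+00]] [294.9549241665339, 294.9549241665339, 255.76975868147534, 193.77960819394815]
red [368.   91.9] 1099 [0.6123 0.1799] [0.6126 0.1797] 40.9 38.3 55.1
red [272.5 109.9] 222 [0.5169 0.135 ] [0.5169 0.1349] 27.9 9.4 142.3
brass [291.6 135.8] 214 [0.5456 0.1134] [0.5457 0.1133] 27.5 9.4 133.6
brass [301.1 164.8] 200 [0.5661 0.0843] [0.5661 0.0838] 28.5 9.2 107.7
brass [295.7 193.9] 190 [0.5705 0.0487] [0.5706 0.0484] 28.3 9.9 93.4
brass [286.7 220.6] 173 [0.5699 0.0128] [0.57   0.0127] 28.7 9.6 99.8
brass [271.4 281.3] 171 [ 0.5752 -0.0752] [ 0.5746 -0.0751] 74.3 5.1 105.9
brass [242.  325.6] 3377 [ 0.5549 -0.1537] [ 0.5308 -0.161 ] 438.1 30.8 15.0
```

View pics/w1.png

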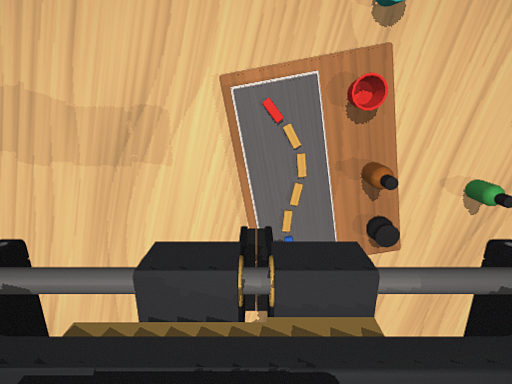

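Run:
```python
from h import *; from bench import *
s=read_state();print(s["time"],s["ee_pos"],s["joint_vel"].round(3),s["ft_force"].round(2),goto(s,[.5167,.1343,.145],143))
```

```text
1.8167 [0.51855955 0.0557643  0.29917427] [ 0.029 -0.021  0.023  0.012 -0.001  0.     0.006] [ 1.01 -0.7   0.38] (array([0.0763, 0.0184, 0.1542]), array([-0.001 , -0.0008, -0.667 ]))
```

>>> arm_command:
  commands:
    - [0, [0.076, 0.018, 0.04], [0, 0, -0.667]]
    - [0, [0.076, 0.018, 0.08], [0, 0, -0.667]]
    - [0, [0.076, 0.018, 0.12], [0, 0, -0.667]]
    - [0, [0.076, 0.018, 0.154], [0, 0, -0.667]]
    - [0, [0.076, 0.018, 0.154], [0, 0, -0.667]]
    - [0, [0.076, 0.018, 0.154], [0, 0, -0.667]]
    - [0, [0.076, 0.018, 0.154], [0, 0, -0.667]]
    - [0, [0.076, 0.018, 0.154], [0, 0, -0.667]]
    - [0, [0.076, 0.018, 0.154], [0, 0, -0.667]]
    - [0, [0.076, 0.018, 0.154], [0, 0, -0.667]]

```text
time: 2.65
ee_pos: [0.5174, 0.1332, 0.1466]
eef_rot: [0.319, 0.948, -0.0, 0.001]
ft_force: [0.4, 0.2, 0.4]
width: 0.0005
```

Run:
```python
from h import *; from bench import *
s=read_state();print(s["time"],s["ee_pos"],s["joint_vel"].round(3),s["ft_force"].round(2),goto(s,[.5167,.1343,.130],143))
c=camera("scene");cv2.imwrite("pics/s1.png",cv2.resize(c["pixels"][100:260,160:400,::-1],None,fx=3.2,fy=3.2,interpolation=cv2.INTER_CUBIC))
s=read_state();print(s["time"],s["ee_pos"],s["joint_vel"].round(3),s["ft_force"].round(2),goto(s,[.5167,.1343,.130],143))
```

```text
2.65 [0.51741932 0.13316747 0.14661013] [-0.004  0.003 -0.003  0.     0.003 -0.001  0.003] [0.44 0.22 0.39] (array([0.0013, 0.0005, 0.0166]), array([ 0.0006,  0.0018, -0.0036]))
2.7 [0.51732909 0.13333849 0.14651764] [-0.004  0.004 -0.001  0.002  0.001 -0.001  0.004] [-0.33  0.17 -0.42] (array([0.0011, 0.0004, 0.0165]), array([ 0.0005,  0.0016, -0.0029]))
```

View pics/s1.png

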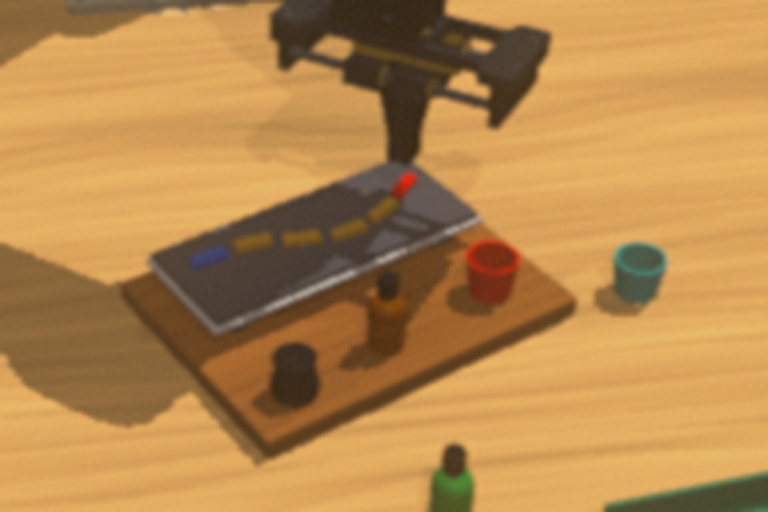

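The scene view shows the closed fingertips above the red bar end (crop 403,165). The tub, bottle and loupe are clear. Now lowering onto the red bar.

>>> arm_command:
  commands:
    - [0, [0.001, 0, 0.008], [0, 0, 0]]
    - [0, [0.001, 0, 0.015], [0, 0, 0]]
    - [0, [0.001, 0, 0.019], [0, 0, 0]]
    - [0, [0.001, 0, 0.022], [0, 0, 0]]
    - [0, [0.001, 0, 0.024], [0, 0, 0]]
    - [0, [0.001, 0, 0.026], [0, 0, 0]]
    - [0, [0.001, 0, 0.027], [0, 0, 0]]
    - [0, [0.001, 0, 0.027], [0, 0, 0]]
    - [0, [0.001, 0, 0.027], [0, 0, 0]]
    - [0, [0.001, 0, 0.027], [0, 0, 0]]

```text
time: 3.53
ee_pos: [0.5161, 0.1345, 0.1189]
eef_rot: [0.318, 0.948, 0.0, 0.0]
ft_force: [-1.1, -0.4, 2.5]
width: 0.0003
```

Run:
```python
from h import *; from bench import *
f=[]
for i in range(3):
    s=read_state();f.append(s["ft_force"]);c=camera("wrist" if i==0 else "scene")
    if i==0: cv2.imwrite("pics/w2.png",c["pixels"][:,:,::-1])
cv2.imwrite("pics/s2.png",cv2.resize(c["pixels"][100:260,160:400,::-1],None,fx=3.2,fy=3.2,interpolation=cv2.INTER_CUBIC))
s=read_state();f.append(s["ft_force"]);print(np.round(f,2),s["time"],s["ee_pos"],s["torque"])
```

```text
[[-1.15 -0.41  2.46]
 [-2.24  0.43  3.09]
 [-2.15 -0.44  2.38]
 [-1.9  -0.78  2.84]] 3.6833 [0.51610413 0.13447516 0.11886412] [0.00300241 0.29732972 0.05176529]
```

View pics/s2.png

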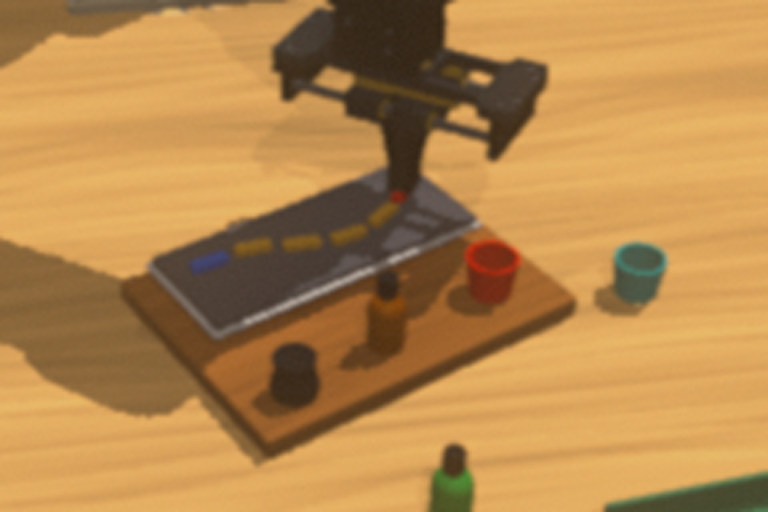

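View pics/w2.png

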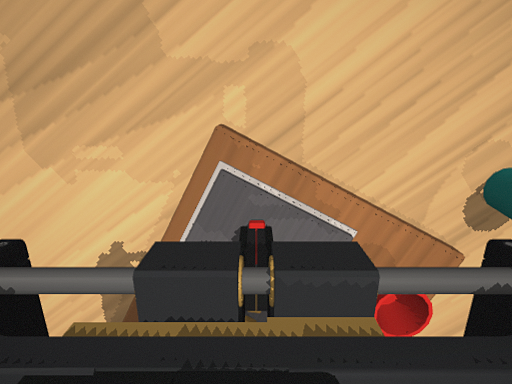

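Red bar touched at about 2.7 N. The measured tip height is 48.9 mm, so the bed is down about 4 mm. The wrist view shows the red bar in line with the fingers (257,224) and the fingers off the plate. On to bar 2.

```bash
cat > n.py <<'E'
import sys
from h import *; from bench import *
B={1:(.5167,.1343,143),2:(.5453,.1128,134),3:(.566,.0835,110),4:(.5704,.0482,91),5:(.5699,.0119,100),6:(.5828,-.022,111)}
s=read_state();x,y,a=B[int(sys.argv[1])]
print(s["time"],s["ee_pos"].round(4),s["ft_force"].round(2),s["width"],*goto(s,[x,y,float(sys.argv[2])],a))
E
python3 n.py 2 .142
```

```text
3.6833 [0.5161 0.1345 0.1189] [-1.9  -0.78  2.84] 0.0009331445664733461 [-0.0364  0.0003 -0.0231] [1.000e-04 2.000e-04 1.561e-01]
```

>>> arm_command:
  commands:
    - [0, [0, 0, -0.012], [0, 0, 0]]
    - [0, [0, 0, -0.023], [0, 0, 0]]
    - [0, [-0.012, 0, -0.023], [0, 0, 0.05]]
    - [0, [-0.024, 0, -0.023], [0, 0, 0.1]]
    - [0, [-0.036, 0, -0.023], [0, 0, 0.156]]
    - [0, [-0.036, 0, -0.023], [0, 0, 0.156]]
    - [0, [-0.036, 0, -0.023], [0, 0, 0.156]]
    - [0, [-0.036, 0, -0.023], [0, 0, 0.156]]
    - [0, [-0.036, 0, -0.023], [0, 0, 0.156]]
    - [0, [-0.036, 0, -0.023], [0, 0, 0.156]]

```text
time: 4.52
ee_pos: [0.5444, 0.1133, 0.1419]
eef_rot: [0.39, 0.921, 0.0, 0.0]
ft_force: [0.3, 0.2, -0.2]
width: 0.0004
```

```bash
python3 n.py 2 .120
```

```text
4.5167 [0.5444 0.1133 0.1419] [ 0.26  0.19 -0.15] 0.00037331626559989153 [-0.001   0.0003  0.0219] [0.0001 0.0001 0.0018]
```

>>> arm_command:
  commands:
    - [0, [-0.001, 0, 0.006], [0, 0, 0]]
    - [0, [-0.001, 0, 0.012], [0, 0, 0]]
    - [0, [-0.001, 0, 0.016], [0, 0, 0]]
    - [0, [-0.001, 0, 0.018], [0, 0, 0]]
    - [0, [-0.001, 0, 0.02], [0, 0, 0]]
    - [0, [-0.001, 0, 0.021], [0, 0, 0]]
    - [0, [-0.001, 0, 0.022], [0, 0, 0]]
    - [0, [-0.001, 0, 0.022], [0, 0, 0]]
    - [0, [-0.001, 0, 0.022], [0, 0, 0]]
    - [0, [-0.001, 0, 0.022], [0, 0, 0]]

```text
time: 5.35
ee_pos: [0.5455, 0.1121, 0.1199]
eef_rot: [0.391, 0.921, 0.0, 0.0]
ft_force: [-1.4, -1.2, 3.2]
width: 0.0003
```

```bash
python3 n.py 3 .142
```

```text
5.35 [0.5455 0.1121 0.1199] [-1.39 -1.21  3.19] 0.00025510552401698165 [-0.0348 -0.0051 -0.0221] [2.00e-04 1.00e-04 4.19e-01]
```

Bar 2 touched at about 3 N. On to bar 3.

>>> arm_command:
  commands:
    - [0, [0, 0, -0.012], [0, 0, 0]]
    - [0, [0, 0, -0.022], [0, 0, 0]]
    - [0, [-0.012, -0.001, -0.022], [0, 0, 0.1]]
    - [0, [-0.024, -0.003, -0.022], [0, 0, 0.2]]
    - [0, [-0.035, -0.005, -0.022], [0, 0, 0.3]]
    - [0, [-0.035, -0.005, -0.022], [0, 0, 0.419]]
    - [0, [-0.035, -0.005, -0.022], [0, 0, 0.419]]
    - [0, [-0.035, -0.005, -0.022], [0, 0, 0.419]]
    - [0, [-0.035, -0.005, -0.022], [0, 0, 0.419]]
    - [0, [-0.035, -0.005, -0.022], [0, 0, 0.419]]

```text
time: 6.18
ee_pos: [0.5661, 0.0838, 0.1421]
eef_rot: [0.572, 0.82, 0.0, 0.0]
ft_force: [0.0, 0.1, -0.1]
width: 0.0007
```

```bash
python3 n.py 3 .120
```

```text
6.1833 [0.5661 0.0838 0.1421] [ 0.05  0.07 -0.11] 0.0006849388717301355 [-0.0003 -0.0002  0.0221] [ 0.0003 -0.      0.0034]
```

>>> arm_command:
  commands:
    - [0, [0, 0, 0.006], [0, 0, 0]]
    - [0, [0, 0, 0.012], [0, 0, 0]]
    - [0, [0, 0, 0.016], [0, 0, 0]]
    - [0, [0, 0, 0.018], [0, 0, 0]]
    - [0, [0, 0, 0.02], [0, 0, 0]]
    - [0, [0, 0, 0.021], [0, 0, 0]]
    - [0, [0, 0, 0.022], [0, 0, 0]]
    - [0, [0, 0, 0.022], [0, 0, 0]]
    - [0, [0, 0, 0.022], [0, 0, 0]]
    - [0, [0, 0, 0.022], [0, 0, 0]]

```text
time: 7.02
ee_pos: [0.5663, 0.0834, 0.1199]
eef_rot: [0.574, 0.819, 0.0, 0.0]
ft_force: [-2.4, -0.3, 1.1]
width: 0.0004
```

```bash
python3 n.py 4 .142
```

```text
7.0167 [0.5663 0.0834 0.1199] [-2.37 -0.26  1.09] 0.0003805753356403969 [-0.0345 -0.0082 -0.0221] [3.000e-04 1.000e-04 3.316e-01]
```

```bash
cat > ck.py <<'E'
import sys
from h import *; from bench import *
f=[]
for i in range(4):
    f.append(read_state()["ft_force"]);c=camera("scene")
print(np.round(f,2),np.mean(f,0).round(2),read_state()["ee_pos"].round(4))
cv2.imwrite(f"pics/{sys.argv[1]}.png",cv2.resize(c["pixels"][120:220,190:340,::-1],None,fx=5,fy=5,interpolation=cv2.INTER_CUBIC))
E
python3 ck.py s3; python3 n.py 4 .142
```

```text
[[-2.37 -0.26  1.09]
 [-2.26 -0.97  1.91]
 [-1.68  1.51  3.83]
 [-1.31 -0.52  2.92]] [-1.9  -0.06  2.44] [0.5662 0.0835 0.1198]
7.2167 [0.5662 0.0835 0.1198] [-2.9  -0.42  3.25] 0.000545804567320142 [-0.0346 -0.0082 -0.0222] [2.000e-04 0.000e+00 3.317e-01]
```

View pics/s3.png

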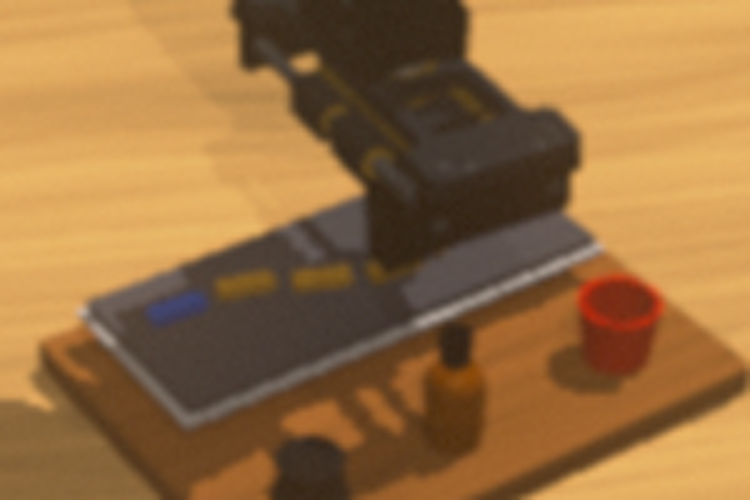

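Bar 3 touched: mean 2.4 N, with the fingertips at (390,260) on the third bar. On to bar 4.

>>> arm_command:
  commands:
    - [0, [0, 0, -0.012], [0, 0, 0]]
    - [0, [0, 0, -0.022], [0, 0, 0]]
    - [0, [-0.012, -0.002, -0.022], [0, 0, 0.1]]
    - [0, [-0.024, -0.005, -0.022], [0, 0, 0.2]]
    - [0, [-0.035, -0.008, -0.022], [0, 0, 0.3]]
    - [0, [-0.035, -0.008, -0.022], [0, 0, 0.332]]
    - [0, [-0.035, -0.008, -0.022], [0, 0, 0.332]]
    - [0, [-0.035, -0.008, -0.022], [0, 0, 0.332]]
    - [0, [-0.035, -0.008, -0.022], [0, 0, 0.332]]
    - [0, [-0.035, -0.008, -0.022], [0, 0, 0.332]]

```text
time: 8.05
ee_pos: [0.5707, 0.0483, 0.1421]
eef_rot: [0.7, 0.714, 0.0, 0.0]
ft_force: [-0.6, -0.0, 0.0]
width: 0.0005
```

```bash
python3 n.py 4 .120
```

```text
8.05 [0.5707 0.0483 0.1421] [-0.59 -0.02  0.01] 0.00047883527724576746 [-0.0001 -0.0004  0.0221] [ 0.0005 -0.0002  0.0013]
```

>>> arm_command:
  commands:
    - [0, [0, 0, 0.006], [0, 0, 0]]
    - [0, [0, 0, 0.012], [0, 0, 0]]
    - [0, [0, 0, 0.016], [0, 0, 0]]
    - [0, [0, 0, 0.018], [0, 0, 0]]
    - [0, [0, 0, 0.02], [0, 0, 0]]
    - [0, [0, 0, 0.021], [0, 0, 0]]
    - [0, [0, 0, 0.022], [0, 0, 0]]
    - [0, [0, 0, 0.022], [0, 0, 0]]
    - [0, [0, 0, 0.022], [0, 0, 0]]
    - [0, [0, 0, 0.022], [0, 0, 0]]

```text
time: 8.88
ee_pos: [0.5707, 0.0479, 0.1199]
eef_rot: [0.701, 0.713, 0.0, 0.0]
ft_force: [-1.5, 0.7, 2.8]
width: 0.0007
```

```bash
python3 ck.py s4; python3 n.py 5 .142
```

```text
[[-1.55  0.73  2.78]
 [-1.16 -0.25  2.71]
 [-1.86 -0.43  2.8 ]
 [-2.16  0.08  2.89]] [-1.68  0.03  2.8 ] [0.5707 0.0478 0.1199]
9.0833 [0.5707 0.0478 0.1199] [-1.82 -0.06  2.07] 0.00045172146711561163 [-0.0359 -0.0015 -0.0221] [ 3.000e-04  1.000e-04 -1.575e-01]
```

View pics/s4.png

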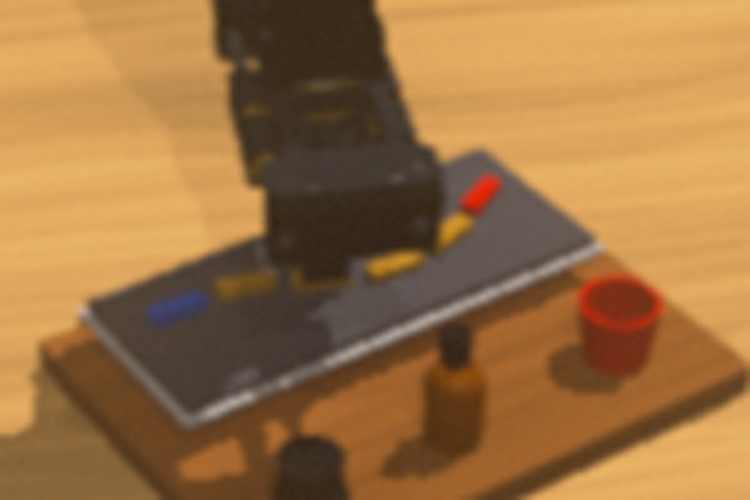

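Bar 4 touched at 2.8 N, centred at (325,270). On to bar 5.

>>> arm_command:
  commands:
    - [0, [0, 0, -0.012], [0, 0, 0]]
    - [0, [0, 0, -0.022], [0, 0, 0]]
    - [0, [-0.012, -0.001, -0.022], [0, 0, -0.05]]
    - [0, [-0.024, -0.001, -0.022], [0, 0, -0.1]]
    - [0, [-0.036, -0.0015, -0.022], [0, 0, -0.157]]
    - [0, [-0.036, -0.0015, -0.022], [0, 0, -0.157]]
    - [0, [-0.036, -0.0015, -0.022], [0, 0, -0.157]]
    - [0, [-0.036, -0.0015, -0.022], [0, 0, -0.157]]
    - [0, [-0.036, -0.0015, -0.022], [0, 0, -0.157]]
    - [0, [-0.036, -0.0015, -0.022], [0, 0, -0.157]]

```text
time: 9.92
ee_pos: [0.5698, 0.0127, 0.142]
eef_rot: [0.643, 0.766, 0.0, 0.0]
ft_force: [0.0, -0.3, -0.8]
width: 0.0002
```

```bash
python3 n.py 5 .120
```

```text
9.9167 [0.5698 0.0127 0.142 ] [ 0.02 -0.26 -0.81] 0.00018883659989502423 [-0.0008 -0.0001  0.022 ] [ 0.0004 -0.0001 -0.0002]
```

>>> arm_command:
  commands:
    - [0, [0, 0, 0.006], [0, 0, 0]]
    - [0, [0, 0, 0.012], [0, 0, 0]]
    - [0, [0, 0, 0.016], [0, 0, 0]]
    - [0, [0, 0, 0.018], [0, 0, 0]]
    - [0, [0, 0, 0.02], [0, 0, 0]]
    - [0, [0, 0, 0.021], [0, 0, 0]]
    - [0, [0, 0, 0.022], [0, 0, 0]]
    - [0, [0, 0, 0.022], [0, 0, 0]]
    - [0, [0, 0, 0.022], [0, 0, 0]]
    - [0, [0, 0, 0.022], [0, 0, 0]]

```text
time: 10.75
ee_pos: [0.5698, 0.0118, 0.1199]
eef_rot: [0.643, 0.766, 0.0, 0.0]
ft_force: [-2.0, -0.2, 2.6]
width: 0.0003
```

```bash
python3 ck.py s5; python3 n.py 6 .142
```

```text
[[-1.99 -0.22  2.56]
 [-1.92  1.18  2.8 ]
 [-1.5   0.84  2.78]
 [-2.13  0.83  3.16]] [-1.89  0.66  2.82] [0.5698 0.0118 0.1199]
10.95 [0.5698 0.0118 0.1199] [-0.83  0.89  1.96] 0.00040132269492236934 [-0.0355  0.0069 -0.0221] [ 2.000e-04  1.000e-04 -1.925e-01]
```

View pics/s5.png

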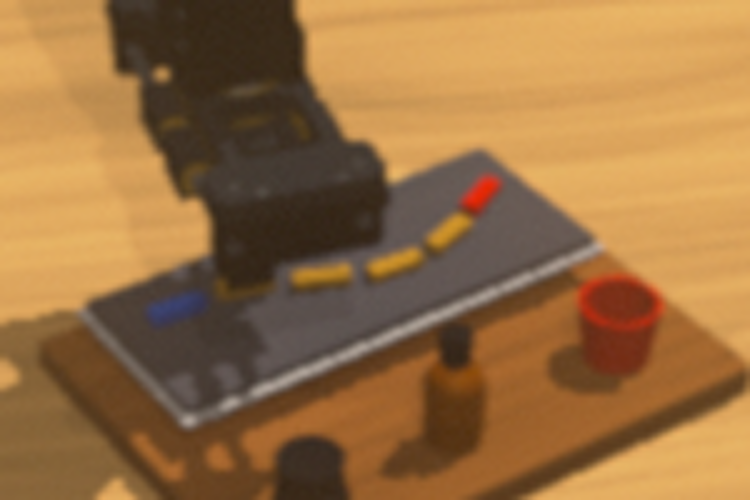

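Bar 5 touched at 2.8 N, centred at (245,280). Last is the blue bar.

>>> arm_command:
  commands:
    - [0, [0, 0, -0.012], [0, 0, 0]]
    - [0, [0, 0, -0.022], [0, 0, 0]]
    - [0, [-0.012, 0.002, -0.022], [0, 0, -0.06]]
    - [0, [-0.024, 0.005, -0.022], [0, 0, -0.12]]
    - [0, [-0.0355, 0.007, -0.022], [0, 0, -0.192]]
    - [0, [-0.0355, 0.007, -0.022], [0, 0, -0.192]]
    - [0, [-0.0355, 0.007, -0.022], [0, 0, -0.192]]
    - [0, [-0.0355, 0.007, -0.022], [0, 0, -0.192]]
    - [0, [-0.0355, 0.007, -0.022], [0, 0, -0.192]]
    - [0, [-0.0355, 0.007, -0.022], [0, 0, -0.192]]

```text
time: 11.78
ee_pos: [0.5827, -0.0212, 0.142]
eef_rot: [0.567, 0.824, 0.0, 0.0]
ft_force: [-0.4, -0.1, 0.2]
width: 0.0004
```

```bash
python3 n.py 6 .120
```

```text
11.7833 [ 0.5827 -0.0212  0.142 ] [-0.37 -0.15  0.16] 0.00039262832999652404 [-0.0008 -0.0002  0.022 ] [ 0.0002  0.0001 -0.0004]
```

>>> arm_command:
  commands:
    - [0, [0, 0, 0.006], [0, 0, 0]]
    - [0, [0, 0, 0.012], [0, 0, 0]]
    - [0, [0, 0, 0.016], [0, 0, 0]]
    - [0, [0, 0, 0.018], [0, 0, 0]]
    - [0, [0, 0, 0.02], [0, 0, 0]]
    - [0, [0, 0, 0.021], [0, 0, 0]]
    - [0, [0, 0, 0.022], [0, 0, 0]]
    - [0, [0, 0, 0.022], [0, 0, 0]]
    - [0, [0, 0, 0.022], [0, 0, 0]]
    - [0, [0, 0, 0.022], [0, 0, 0]]

```text
time: 12.62
ee_pos: [0.5829, -0.022, 0.1199]
eef_rot: [0.567, 0.824, 0.0, 0.0]
ft_force: [-1.6, 0.3, 2.0]
width: 0.0007
```

```bash
python3 ck.py s6
python3 - <<'E'
from h import *; from bench import *
c=camera("wrist");cv2.imwrite("pics/w6.png",c["pixels"][:,:,::-1])
E
```

```text
[[-1.63  0.25  2.  ]
 [-2.14 -0.03  2.83]
 [-1.84  1.26  2.18]
 [-1.38 -0.14  2.96]] [-1.74  0.33  2.49] [ 0.5829 -0.022   0.1199]
```

View pics/s6.png

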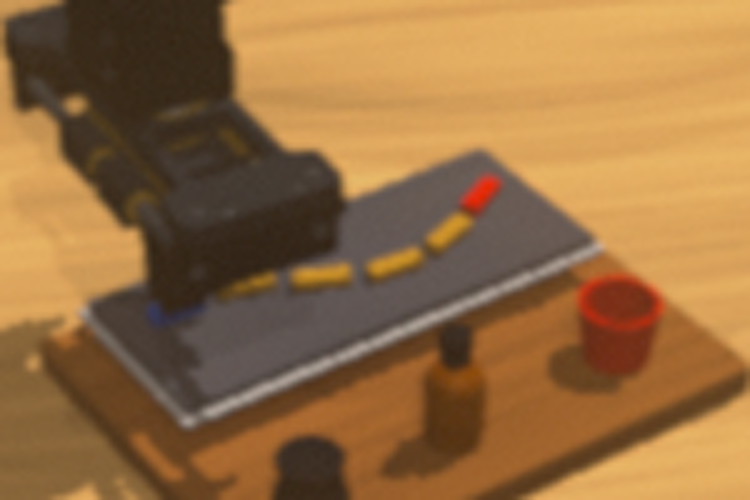

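View pics/w6.png

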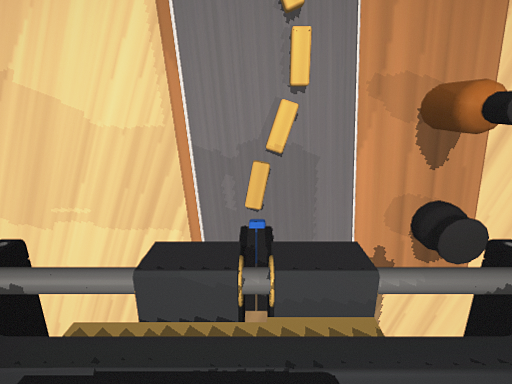

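The fingertips rest centred on the blue bar (wrist view 257,224), and the bar 5 end at (255,208) is clear of them. The contact is steady at about 2.5 N, so I'm handing in.

```bash
python3 -c "
from bench import *
close_job()"
```

```text
the job is handed in; nothing more can be done
```

I touched all six bars in order, from red through the four brass ones to blue, with closed fingertips and a full lift between each. I handed the job in at about 13 s, with the fingertips still resting on the blue bar.

- **Contact force:** each touch read about 2.4–3.2 N upward, in noise of up to about 1 N. Bar 3's first reading was only 1.1 N, but repeat samples averaged 2.4 N. Bar 2 was judged on a single reading of 3.2 N, without repeat samples.
- **Bed travel:** the tip height showed the bed pushed down about 3–4 mm, well short of the 15 mm stop. The fingertips stayed about 7 mm above the dark plate.
- **Sideways force:** about 2 N of sideways force showed up during the touches. I put it down to friction or sensor cross-talk and did not investigate it.
- **Position agreement:** the two cameras agreed on the bar positions to within about 2 mm.
- **Last check:** the reading was 2.5 N on blue. The final pictures showed the fingertips centred on that bar, clear of bar 5, with the tub, bottle and loupe where they stood at the start.

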